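# Clamp a roll of parcel tape in the bench clamp

### The arm

A 6-joint arm with a two-finger parallel gripper is mounted at the origin on the work surface. World frame = base frame: x ahead of the robot, y to its left, z up, the work surface at z = 0. Lengths are in m, angles in degrees, forces in N, time in s.
With the tool pointing down it reaches from about 0.3 to 0.875 m from the base axis. Payload 6.4 kg.
Tool frame: the origin (TCP) lies at the very end of the fingers, on their centre line; the grasp point (between the pads) lies 19 mm behind it; z points along the fingers, x is the direction in which the jaws open and shut, and the axes are right-handed (so a half turn about z gives the same grasp; the last joint's range is limited). The gripper opens to 88 mm and grips with 3 to 60 N. Pads are 18 mm wide; open, the fingers measure 123 mm over their backs; the gripper's body (75 mm by 187 mm) begins 45 mm behind the grasp point.
Start: joints at [-75.189, 10.359, 92.074, -0, 77.567, -11.82], TCP at [0.258, -0.514, 0.239] pointing down, gripper open.
Joint ranges: [-171.53, 171.53], [-51.25, 118.39], [17.06, 147.69], [-65.23, 245.23], [0, 150.52], [-178.68, 178.68]. Speed limits (degrees/s): [147.25, 147.25, 172.46, 180, 180, 180].

### API

Orientations are given as a 3x3 rotation matrix whose columns are the frame's x, y, z axes.
In Python, from plant import env, vision, close_job gives the robot as it stands. The module is installed in compiled form; this text tells all that it offers.
- The arm moves only by the shell command python3 -m pendant 'ROWS' [FORCE]. ROWS is JSON, a list of rows, each a list of 7 numbers: the shift along the world's x, y, z each as a share of 2.5 cm, from -1 to 1, then the turn, a rotation vector about the world's x, y, z each as a share of 10 degrees, from -1 to 1, then the closure, from -1 (fully open) to 1 (shut). A call has 1 to 12 rows; each row shifts and turns the pose as measured when the row begins; what a row does not reach is not made up. A row lasts 1/8 s, in which the tool goes at most 62.5 mm and 10.7 degrees, less where a joint would pass 70% of its speed; a pose out of reach is approached as far as the arm can. A call with a number of a shift or a turn outside -1 to 1 is refused whole. A call with a gripper value outside its range is refused whole. The fingers move at their own pace and stop on an object; FORCE is the grip in N (left out, the last holds). Time passes only in rows, so rows that do not move let the fingers close. It gives the time, the measured TCP pose, the force and the opening at its end, in the units of the state.
- env.sense(): the state, without advancing time (a new reading comes with each control period).
- vision.read_camera(name): name is "scene" or "top" or "wrist"; returns a dict with "pixels" (420x560x3 uint8, red, green, blue), "K" (3x3 intrinsics, pixels), "distortion" ([k1, k2, p1, p2, k3] as OpenCV has them; the pictures are not rectified), "R" (3x3) and "t" (3): a world point X has camera coordinates R X + t. Camera axes: x right, y down, z forward; pixel columns grow to the right and rows downward; lengths in m; the calibration is good to about 2 mm. A picture is of the moment at which its call begins. There is no depth.
- close_job(): hands the job in, once; it reports no verdict.
Trained networks look in the newest picture that a camera, given by its name, has taken for a name from the list of things; names that differ only in an ending like _2 or _b are one class to them, and where a whole thing is asked for, a point or a joint stands for the part that bears it (a point fixed in the world has none). Each returns a list of dicts, best first, with "score" (0 to 1); they miss things now and then, are a little off and sometimes report something else, mostly with a low value. They report only what shows in the picture. A call takes as long as a camera call. They do not tell look-alikes from the thing itself.
- vision.spot_in(camera, thing): "xyz" ([x, y, z] in m, in world coordinates, good to about 4 mm: the middle of the surface that is visible of it).
- vision.trace(camera, thing): "mask" (420x560 bool, what is visible of it).
- vision.mark_of(camera, thing): "xyz" ([x, y, z] in m, in world coordinates, good to about 4 mm: a listed point, or the origin of a listed thing).
The state is a dict: "t": time; "qpos": joint angles; "qvel": joint speeds; "joint_efforts": joint torques, N m; "ee_pos": TCP position; "ee_rot": TCP orientation; "contact_force": force on the tool from outside, world axes, zero at the start; "ft_torque": the same for the moment, N m; "gripper_width": finger opening in m.
Only numpy, scipy, OpenCV 4.12 (cv2) and the standard library are available. Lean on these libraries where they do the work, as an engineer would, in place of code of your own. Each camera call takes 0.05 s, during which the arm holds its last target.

### The job

The end of the brown tape roll has stuck down and I need the roll held fast to free it. Slide the brown roll straight up off its spindle, set it down flat on the bed of the blue bench clamp between the two jaws and let go of it, then pump the clamp's orange trigger - never pushing the jaw or its pad by hand - until the sprung orange pad bears on the roll, presses it against the fixed jaw and is pushed about half-way in on its springs, never nearly all the way, or the roll's core is crushed. Finish while still holding the trigger squeezed, for the clamp slackens when it is let go; leave everything else on the counter where it is.

Things in the scene. Friction and masses are not known exactly. Their poses are not given: they have to be found in the camera images.
- roll_brown: Roll of brown parcel tape to be clamped: a wound ring, axis upright, 56 mm across, 48 mm high, about 0.12 kg, with a 27 mm bore. Origin at the centre of its underside, z up. It starts on a spindle, its underside 8 mm above the counter. It can be gripped across its diameter at any yaw.
- roll_white: Roll of white tape of the same size on the other spindle; origin likewise. Leave it alone.
- spindle_a: Fixed spindle that carries the brown roll: steel disc 84 mm across, 8 mm thick, with an upright post 18 mm in diameter, its top 83 mm above the counter. Origin at the centre of the disc's underside. The roll comes free after 75 mm of lift.
- spindle_b: The same spindle for the white roll. The two spindles may stand either way round.
- clamp: Blue bench clamp fixed to the counter, 310 mm long, 84 mm wide. Origin on the counter near the base's middle; x runs level along it from the fixed jaw to the trigger end, z up, y across. Its base plate, top 12 mm up, is the bed for the roll. Blue housing: x +45 to +115 mm, 36 mm wide, 78 mm high. A toothed bar 50 to 61 mm up runs from the moving jaw through the housing to x = +175 mm (part of the jaw).
- fixed_jaw (a point): Middle of the working face (it faces +x of the clamp) of the fixed jaw, a dark steel block 68 mm wide, 22 mm thick, top 55 mm above the counter. Lies at x = -125 mm of the clamp, 36 mm above the counter; axes as the clamp's.
- bed (a point): Point on top of the bed, 12 mm above the counter, where the centre of the roll's underside lies when the roll touches the fixed jaw: 28 mm in +x from that jaw's face; axes as the clamp's. The roll may be put down up to 15 mm farther in +x, the pad then pushes it home; across (y) keep it within 15 mm of the centre line.
- grip_mid (a point): Where to squeeze from above, fingers closing along the clamp's x; 110 mm above the counter. The fixed black grip (12 mm thick, 26 mm wide, top 128 mm up) has its outer face 14 mm from here in -x. The trigger's outer face is 33 mm from here in +x when released and 14 mm when fully squeezed. Axes as the clamp's.
- trigger_face (a point): Middle of the outer (+x) face of the orange trigger's blade, 90 mm from its pivot, about 108 mm above the counter. The blade is 22 mm wide, 10 mm thick, reaching from the housing's top to 130 mm above the counter. Pushing it in -x squeezes it: 2 to 6 N idle, up to about 12 N with the pad pressed.
- trigger (a joint): Trigger angle (rad): 0 released (leaning away from the black grip), 0.21 fully squeezed (upright, 6 mm short of the grip); 19 mm of travel at trigger_face. A spring returns it. A squeeze takes up 0 to 5 mm of slack at the teeth, then carries the jaw, 0.6 mm for each 1 mm at trigger_face. A full squeeze and full release gains about 10 mm (two teeth).
- jaw (a joint): Travel (m) of the moving jaw (dark steel block, 60 mm wide, 28 mm thick, 72 mm high) towards the fixed jaw: 0 fully open, 94 mm between pad face and fixed jaw; at most 0.062; starts at 0 to 0.018. About 4.5 N of friction holds it when the trigger is released; with the pad in by more than 9 mm it slips back some mm on release.
- pad (a joint): How far (m) the sprung pad is pushed in towards the moving jaw that carries it: 0 free, 0.028 at its stop. 0.5 N for each mm, so half-way (0.014) is 7 N on the roll. Past about 0.025 counts as crushing.
- pad_face (a point): Middle of the orange pad's working face, 36 mm above the counter; it faces the fixed jaw (-x of the clamp). The pad is 60 mm wide, from 14 to 60 mm above the counter.
- stamp: Wooden hand stamp standing between the spindles, 31 mm across, 68 mm high; origin under its centre. Leave it.
- carton: Taped cardboard parcel 100 x 150 x 80 mm beyond the clamp; origin under its centre. Leave it.
- stapler: Green and black stapler 140 mm long, 50 mm high; origin under its middle. Leave it.
- pen_cup: Empty grey cup 76 mm across, 95 mm high; origin under its centre. Leave it.
- dark_box: Dark gift box 100 x 100 x 75 mm; origin under its centre. Leave it.
- ink_pad: Black ink pad 75 x 110 x 19 mm; origin under its centre. Leave it.
There are look-alikes about, which are no part of the job. Of the things like the roll_brown, leave any that is red; of the rest the smaller one is meant.

How it is judged:
By the outcome, as a careful person would: the job done as asked, in the order asked, and still so for the second after the job is handed in, while the arm keeps its last pose, push and grip.
It also fails if it takes over 67 s, if anything falls off the work surface, if the arm or the gripper's body presses on something with over 40 N, if the wrist force passes 120 N, or if a joint passes its speed limit or range.

## Working session

There is one attempt and no reset: what is moved stays moved. The work goes in short steps, Python scripts to look and compute and a shell command to move; the robot and the scene stay as the last step left them, time stands still between calls to the robot, and variables do not carry over. Pictures are saved under pics/ and viewed, and the job is handed in when it is done.

```bash
mkdir -p pics; cat > h.py <<'E'
import numpy as np, cv2
from plant import env, vision, close_job
def shot(n,f):
    c=vision.read_camera(n); cv2.imwrite('pics/'+f,c['pixels'][:,:,::-1]); return c
def proj(c,X):
    r,_=cv2.Rodrigues(np.array(c['R'])); p,_=cv2.projectPoints(np.array(X,float).reshape(-1,3),r,np.array(c['t'],float),np.array(c['K']),np.array(c['distortion'],float)); return p[:,0]
def ray(c,uv):
    u=cv2.undistortPoints(np.array(uv,float).reshape(-1,1,2),np.array(c['K']),np.array(c['distortion'],float))[:,0]
    R=np.array(c['R']); d=np.c_[u,np.ones(len(u))]@R; return -R.T@np.array(c['t']), d
def onz(c,uv,z):
    o,d=ray(c,uv); return o+d*((z-o[2])/d[:,2])[:,None]
E
python3 - <<'E'
from h import *
np.set_printoptions(precision=3,suppress=True)
for n in ['scene','top','wrist']:
    c=shot(n,n+'0.png')
    for th in ['roll_brown','roll_white','spindle_a','clamp','fixed_jaw','bed','grip_mid','trigger_face','pad_face','stamp','carton','stapler','pen_cup','dark_box','ink_pad'] if n!='wrist' else ['roll_brown']:
        print(n,th,[(round(d['score'],2),np.round(d['xyz'],3).tolist(),proj(c,d['xyz'])[0].round().tolist()) for d in vision.mark_of(n,th)[:4]])
s=env.sense(); print(s['t'],s['contact_force'],s['gripper_width'])
E
```

```text
scene roll_brown [(0.74, [0.343, -0.102, 0.001], [319.0, 171.0]), (0.62, [0.423, -0.251, 0.001], [263.0, 157.0]), (0.56, [0.453, -0.143, 0.01], [279.0, 179.0]), (0.33, [0.463, 0.152, -0.003], [356.0, 250.0])]
scene roll_white [(0.68, [0.459, 0.145, 0.012], [356.0, 244.0])]
scene spindle_a [(0.88, [0.463, 0.154, 0.002], [357.0, 250.0]), (0.55, [0.451, -0.135, 0.0], [281.0, 183.0])]
scene clamp [(0.74, [0.621, -0.009, 0.001], [261.0, 243.0])]
scene fixed_jaw [(0.79, [0.599, -0.128, 0.028], [238.0, 203.0])]
scene bed [(0.84, [0.602, -0.106, 0.009], [242.0, 213.0]), (0.63, [0.46, 0.395, -0.001], [443.0, 320.0])]
scene grip_mid [(0.96, [0.638, 0.058, 0.108], [271.0, 235.0])]
scene trigger_face [(0.46, [0.643, 0.088, 0.109], [279.0, 244.0])]
scene pad_face [(0.5, [0.615, -0.048, 0.033], [252.0, 223.0])]
scene stamp [(0.79, [0.461, -0.008, 0.001], [311.0, 211.0])]
scene carton [(0.86, [0.78, -0.01, 0.001], [204.0, 279.0])]
scene stapler [(0.96, [0.537, -0.36, -0.0], [209.0, 155.0])]
scene pen_cup [(0.89, [0.46, 0.395, -0.001], [443.0, 320.0]), (0.64, [0.638, 0.058, 0.106], [271.0, 235.0])]

[... 741 characters left out ...]
d [(0.66, [0.637, 0.058, 0.108], [250.0, 190.0])]
top trigger_face [(0.73, [0.612, -0.051, 0.031], [290.0, 203.0]), (0.44, [0.638, 0.084, 0.105], [241.0, 191.0])]
top pad_face [(0.65, [0.615, -0.051, 0.032], [290.0, 201.0])]
top stamp [(0.62, [0.458, -0.009, -0.002], [277.0, 257.0])]
top carton [(0.93, [0.782, -0.013, 0.003], [275.0, 148.0]), (0.24, [0.644, 0.358, 0.001], [152.0, 197.0])]
top stapler []
top pen_cup [(0.63, [0.457, 0.4, 0.001], [138.0, 260.0])]
top dark_box [(0.97, [0.643, 0.353, 0.001], [154.0, 197.0])]
top ink_pad [(0.68, [0.677, -0.342, 0.001], [387.0, 180.0]), (0.53, [0.637, 0.088, 0.106], [240.0, 191.0])]
wrist roll_brown []
1.7 [ 0.028 -0.166  0.408] 0.08827549240836488
```

View pics/scene0.png

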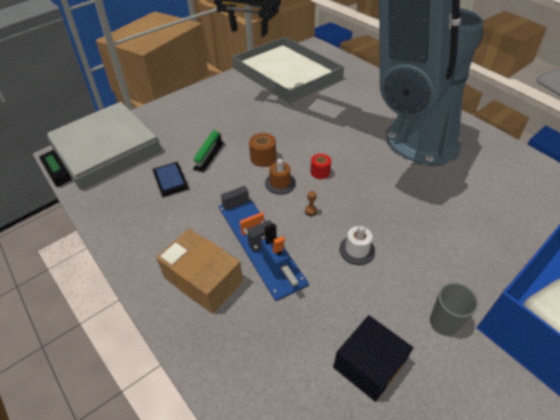

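View pics/top0.png

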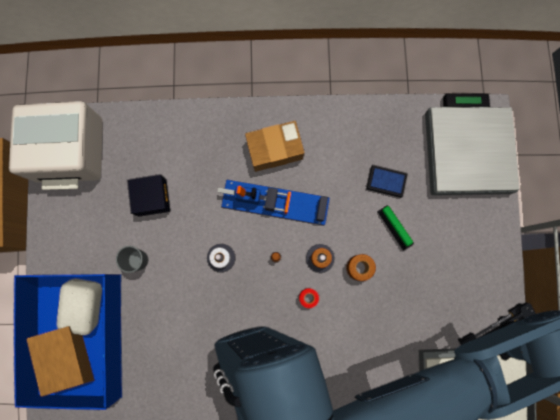

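View pics/wrist0.png

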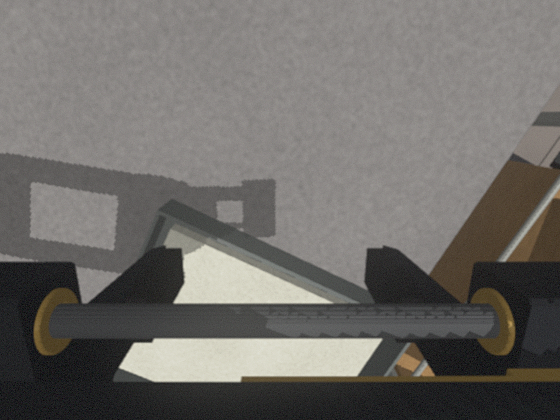

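The brown roll to take is the one on the spindle (scene ≈281,175; top ≈321,257). The larger brown roll stands free at top (361,267), and the red one is at (308,298). The clamp's fixed jaw is at the right end, at top (322,208), and the trigger is at (240,191).

```bash
python3 - <<'E'
from h import *
np.set_printoptions(precision=3,suppress=True)
s=env.sense(); print(s['ee_rot'],s['ee_pos'])
c=vision.read_camera('wrist'); R=np.array(c['R']); C=-R.T@c['t']; print('cam',C,'fwd',R[2], 'in tool',np.array(s['ee_rot']).T@(C-s['ee_pos']),np.array(s['ee_rot']).T@R[2])
print(c['K'])
# axis direction & triangulation of roll from masks
for n in ['scene','top']:
    c=vision.read_camera(n)
    for th in ['roll_brown','stamp']:
        for d in vision.trace(n,th)[:4]:
            ys,xs=np.nonzero(d['mask']); print(n,th,round(d['score'],2),xs.min(),xs.max(),ys.min(),ys.max(),len(xs))
E
```

```text
[[ 0.448 -0.894 -0.   ]
 [-0.894 -0.448  0.   ]
 [-0.    -0.    -1.   ]] [ 0.258 -0.514  0.239]
cam [ 0.32  -0.483  0.385] fwd [-0.242 -0.12  -0.963] in tool [ 0.001 -0.069 -0.146] [-0.001  0.27   0.963]
[[329.36    0.    273.904]
 [  0.    329.36  208.768]
 [  0.      0.      1.   ]]
scene roll_brown 0.86 249 275 133 166 798
scene roll_brown 0.75 310 331 152 178 495
scene roll_brown 0.56 268 290 162 188 500
scene roll_brown 0.25 273 284 236 252 150
scene stamp 0.8 306 316 191 215 202
top roll_brown 0.65 346 375 254 281 590
top roll_brown 0.59 299 317 288 308 224
top roll_brown 0.56 311 331 248 267 250
top roll_brown 0.28 277 290 193 212 79
top stamp 0.61 271 281 252 262 94
```

```bash
python3 -m pendant '[[0.5,1,0,0,0,0.5,-1],[0.5,1,0,0,0,0.5,-1],[0.5,1,0,0,0,0.5,-1],[0.5,1,0,0,0,0.5,-1],[0.5,1,0,0,0,0.5,-1],[0.5,1,0,0,0,0.5,-1],[0.5,1,0,0,0,0.5,-1],[0.5,1,0,0,0,0.5,-1],[0.5,1,0,0,0,0.5,-1],[0.5,1,0,0,0,0.5,-1],[0.5,1,0,0,0,0.2,-1],[0.5,1,0,0,0,0,-1]]' 30
```

```text
t: 3.55
ee_pos: [0.4108, -0.2063, 0.2397]
ee_rot: [[0.985, -0.171, 0.003], [-0.171, -0.985, -0.002], [0.003, 0.002, -1.0]]
contact_force: [0.2, -0.7, 0.7]
gripper_width: 0.0879
```

```bash
python3 -m pendant '[[0.55,0.92,0,0,0,-0.2,-1],[0.55,0.92,0,0,0,0,-1],[0.55,0.92,0,0,0,0,-1],[0,0,0,0,0,0,-1]]'
python3 - <<'E'
from h import *
c=shot('wrist','w1.png')
for th in ['roll_brown','spindle_a','bed','fixed_jaw','pad_face']:
    for f in (vision.mark_of,):
        print(th,[(round(d['score'],2),np.round(d['xyz'],3).tolist(),proj(c,d['xyz'])[0].round().tolist()) for d in f('wrist',th)[:4]])
print(proj(c,[[0.452,-0.137,0.083],[0.452,-0.137,0.056]]))
E
```

```text
t: 4.05
ee_pos: [0.4538, -0.1336, 0.2404]
ee_rot: [[0.979, -0.204, 0.004], [-0.204, -0.979, -0.003], [0.005, 0.002, -1.0]]
contact_force: [-0.1, -0.0, 0.2]
gripper_width: 0.0881
roll_brown [(0.93, [0.344, -0.1, -0.003], [177.0, 167.0]), (0.9, [0.45, -0.134, 0.004], [270.0, 178.0]), (0.68, [0.422, -0.25, 0.001], [268.0, 269.0]), (0.29, [0.617, -0.057, 0.036], [417.0, 75.0])]
spindle_a []
bed [(0.93, [0.601, -0.105, 0.017], [400.0, 126.0])]
fixed_jaw [(0.87, [0.596, -0.134, 0.038], [405.0, 156.0])]
pad_face [(0.74, [0.614, -0.053, 0.037], [415.0, 71.0]), (0.33, [0.46, -0.006, 0.002], [255.0, 61.0])]
[[272.07861622 195.7682334 ]
 [272.12100037 189.62195709]]
```

View pics/w1.png

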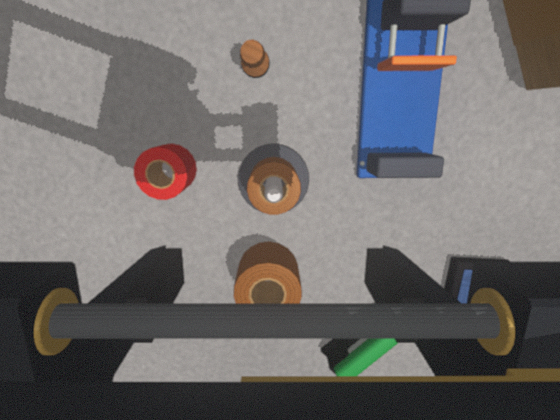

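The wrist picture shows the brown roll on its post at (274,187), the red roll at (162,172), the big brown roll at (268,285), and the clamp bed between the jaws at (400,115).

```bash
python3 -m pendant '[[0,-0.05,-1,0,0,0,-1],[0,0,-1,0,0,0,-1],[0,0,-1,0,0,0,-1],[0,0,-1,0,0,0,-1],[0,0,0,0,0,0,-1]]'
python3 - <<'E'
from h import *
c=shot('wrist','w2.png')
print([(round(d['score'],2),np.round(d['xyz'],3).tolist(),proj(c,d['xyz'])[0].round().tolist()) for d in vision.mark_of('wrist','roll_brown')[:4]])
print([(round(d['score'],2),np.round(d['xyz'],3).tolist(),proj(c,d['xyz'])[0].round().tolist()) for d in vision.spot_in('wrist','roll_brown')[:4]])
a=np.linspace(0,6.28,40)
for x,y in [(0.4535,-0.135)]:
  im=c['pixels'][:,:,::-1].copy()
  for r,z in [(0.028,0.056),(0.009,0.083),(0.042,0.008)]:
    for p in proj(c,np.c_[x+r*np.cos(a),y+r*np.sin(a),0*a+z]): cv2.circle(im,(int(p[0]),int(p[1])),1,(0,255,0),-1)
  cv2.imwrite('pics/w2o.png',im)
E
```

```text
t: 4.97
ee_pos: [0.4521, -0.1405, 0.1387]
ee_rot: [[0.977, -0.213, 0.006], [-0.213, -0.977, -0.005], [0.007, 0.004, -1.0]]
contact_force: [0.3, -0.2, 0.1]
gripper_width: 0.0881
[(0.84, [0.342, -0.097, -0.003], [140.0, 175.0]), (0.67, [0.594, -0.136, 0.04], [457.0, 163.0]), (0.64, [0.426, -0.25, 0.005], [271.0, 311.0]), (0.55, [0.448, -0.136, 0.007], [267.0, 194.0])]
[(0.89, [0.427, -0.247, 0.056], [271.0, 343.0]), (0.81, [0.451, -0.126, 0.052], [267.0, 195.0]), (0.72, [0.351, -0.097, 0.043], [128.0, 183.0])]
```

View pics/w2o.png

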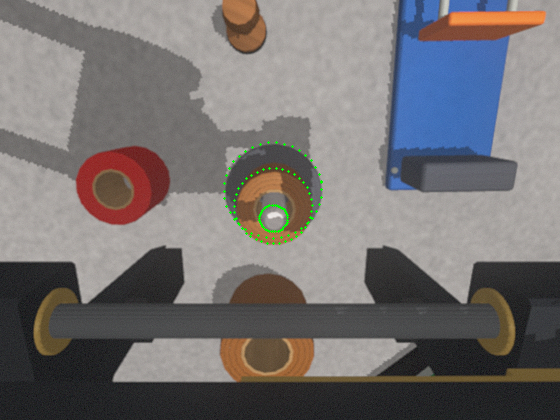

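The model circles for roll top, post top and disc at (0.4535, -0.135) fall on the picture at (274,205). That confirms position and heights from two wrist places. Next I descend and grip.

```bash
python3 -m pendant '[[0.05,0.22,-1,0,0,0.05,-1],[0,0,-1,0,0,0,-1],[0,0,-1,0,0,0,-1],[0,0.03,-1,0,0,0,-1],[0,0,-0.3,0,0,0,-1],[0,0,0,0,0,0,-1]]'
```

```text
t: 5.88
ee_pos: [0.4624, -0.1394, 0.0404]
ee_rot: [[0.979, -0.204, 0.026], [-0.204, -0.979, -0.017], [0.029, 0.011, -1.0]]
contact_force: [-0.3, 0.1, 0.7]
gripper_width: 0.088
```

```bash
python3 -m pendant '[[-0.34,0.18,-0.1,0.1,0.15,0,-1],[0,0,-0.1,0,0,0,-1],[0,0,0,0,0,0,-1]]'
```

```text
t: 6.25
ee_pos: [0.455, -0.1357, 0.0377]
ee_rot: [[0.979, -0.204, 0.002], [-0.204, -0.979, -0.001], [0.002, 0.0, -1.0]]
contact_force: [-0.4, -0.0, -0.5]
gripper_width: 0.0881
```

```bash
python3 -m pendant '[[-0.05,0,-0.45,0,0,0,-1],[0,0,-0.1,0,0,0,-1],[0,0,0,0,0,0,-1]]'
```

```text
t: 6.62
ee_pos: [0.4538, -0.1357, 0.023]
ee_rot: [[0.979, -0.204, 0.002], [-0.204, -0.979, -0.001], [0.002, 0.0, -1.0]]
contact_force: [0.3, 0.1, 0.7]
gripper_width: 0.0885
```

```bash
python3 -m pendant '[[0,0,0.2,0,0,0,-1],[0,0,0,0,0,0,0],[0,0,0,0,0,0,1],[0,0,0,0,0,0,1],[0,0,0,0,0,0,1],[0,0,0,0,0,0,1]]' 30
```

```text
t: 7.38
ee_pos: [0.454, -0.1358, 0.0287]
ee_rot: [[0.979, -0.204, 0.003], [-0.204, -0.979, -0.001], [0.003, 0.0, -1.0]]
contact_force: [-0.8, 0.2, -0.6]
gripper_width: 0.0558
```

Gripped at 55.8 mm, which matches the roll's diameter. Next I lift straight up and check for drift.

```bash
python3 -m pendant '[[0,0,0.5,0,0,0,1],[0,0,0.6,0,0,0,1],[0,0,0.6,0,0,0,1],[0,0,0,0,0,0,1]]'
```

```text
t: 7.88
ee_pos: [0.4542, -0.1359, 0.0748]
ee_rot: [[0.979, -0.204, 0.003], [-0.204, -0.979, -0.001], [0.003, 0.001, -1.0]]
contact_force: [-0.0, -0.9, -0.2]
gripper_width: 0.056
```

```bash
python3 -m pendant '[[0,0,0.7,0,0,0,1],[0,0,0.7,0,0,0,1],[0,0,0.7,0,0,0,1],[0,0,0.6,0,0,0,1],[0,0,0,0,0,0,1]]'
python3 - <<'E'
from h import *
for n in ['wrist','scene']:
  c=shot(n,n+'3.png')
  for th in ['bed','fixed_jaw','pad_face','grip_mid','clamp','trigger_face']:
    print(n,th,[(round(d['score'],2),np.round(d['xyz'],3).tolist(),proj(c,d['xyz'])[0].round().tolist()) for d in vision.mark_of(n,th)[:2]])
E
```

```text
t: 8.5
ee_pos: [0.4532, -0.1354, 0.1442]
ee_rot: [[0.979, -0.204, 0.003], [-0.204, -0.979, -0.001], [0.003, 0.0, -1.0]]
contact_force: [0.2, 0.6, -2.0]
gripper_width: 0.0562
wrist bed [(0.84, [0.604, -0.104, 0.016], [447.0, 126.0])]
wrist fixed_jaw [(0.88, [0.596, -0.136, 0.039], [455.0, 171.0])]
wrist pad_face [(0.58, [0.612, -0.053, 0.037], [470.0, 51.0])]
wrist grip_mid [(0.73, [0.45, -0.133, -0.0], [270.0, 193.0]), (0.73, [0.599, -0.103, 0.013], [440.0, 126.0])]
wrist clamp []
wrist trigger_face [(0.63, [0.452, -0.134, 0.002], [272.0, 195.0])]
scene bed [(0.84, [0.604, -0.108, 0.01], [241.0, 213.0])]
scene fixed_jaw [(0.64, [0.597, -0.128, 0.033], [238.0, 201.0]), (0.64, [0.461, -0.011, 0.001], [310.0, 210.0])]
scene pad_face [(0.77, [0.615, -0.048, 0.03], [252.0, 224.0]), (0.39, [0.465, 0.148, 0.008], [355.0, 247.0])]
scene grip_mid [(0.82, [0.637, 0.057, 0.11], [272.0, 234.0]), (0.52, [0.462, 0.152, -0.004], [357.0, 251.0])]
scene clamp [(0.82, [0.619, -0.007, 0.0], [262.0, 243.0])]
scene trigger_face [(0.52, [0.64, 0.091, 0.114], [281.0, 243.0])]
```

View pics/wrist3.png

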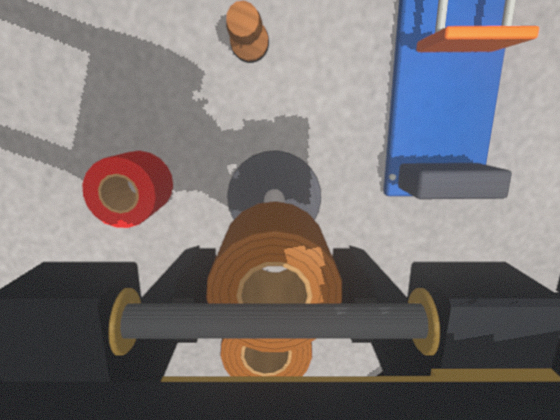

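```bash
python3 - <<'E'
from h import *
P=np.array([[-125,.597,-.130],[-97,.603,-.105],[0,.6195,-.009],[65,.6375,.058],[98,.640,.088]])
ax=np.polyfit(P[:,0]/1000,P[:,1],1);ay=np.polyfit(P[:,0]/1000,P[:,2],1)
th=np.arctan2(ay[0],ax[0]); print(ax,ay,np.degrees(th))
def T(o,th,L): 
    L=np.array(L,float)/1000; return np.c_[o[0]+L[:,0]*np.cos(th)-L[:,1]*np.sin(th),o[1]+L[:,0]*np.sin(th)+L[:,1]*np.cos(th),L[:,2]]
o=(ax[1],ay[1]); ims=[]
for n in ['wrist','top']:
    c=vision.read_camera(n); im=cv2.resize(c['pixels'][:,:,::-1],None,fx=2,fy=2)
    for L in [[(-155,-42,12),(155,-42,12),(155,42,12),(-155,42,12)],[(-125,-34,55),(-125,34,55),(-147,34,55),(-147,-34,55)],[(45,-18,78),(115,-18,78),(115,18,78),(45,18,78)],[(-45,-30,60),(-45,30,60),(-45,30,14),(-45,-30,14)]]:
        cv2.polylines(im,[np.round(2*proj(c,T(o,th,L))).astype(int)],True,(0,255,0),1)
    ims.append(im[:400,560:] if n=='wrist' else im[320:480,400:700])
cv2.imwrite('pics/o4w.png',ims[0]); cv2.imwrite('pics/o4t.png',cv2.resize(ims[1],None,fx=2.6,fy=2.6))
E
```

```text
[0.19876175 0.62174539] [ 0.98705157 -0.00795279] 78.6146572638041
```

View pics/o4w.png

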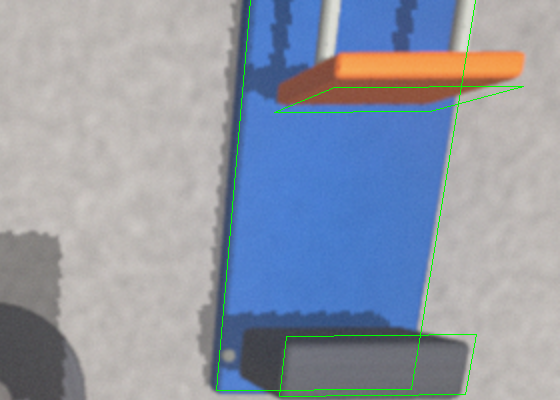

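View pics/o4t.png

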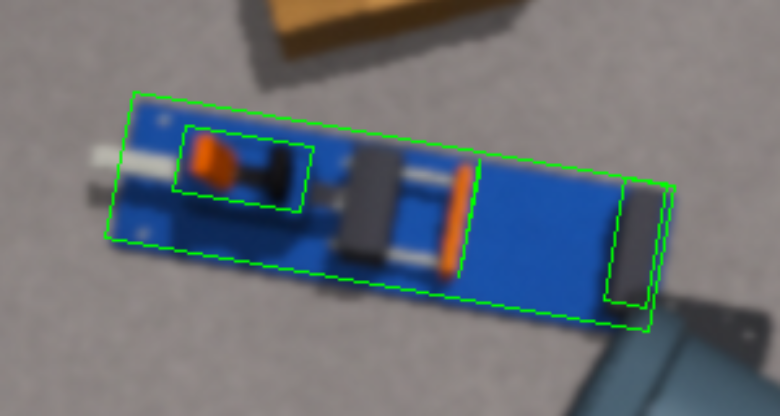

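The clamp model fitted to the networks' points (origin 0.6217, -0.008, axis 78.6°) overlies the clamp in both views. The pad face is about 3 mm further open than I drew it. I'll place the roll 6 mm in +x of the bed point, at (0.6036, -0.098).

```bash
python3 -m pendant '[[0.75,0.19,0,0,0,0,1],[0.75,0.19,0,0,0,0,1],[0.75,0.19,0,0,0,0,1],[0.75,0.19,0,0,0,0,1],[0.75,0.19,0,0,0,0,1],[0.75,0.19,0,0,0,0,1],[0.75,0.19,0,0,0,0,1],[0.75,0.19,0,0,0,0,1],[0,0,0,0,0,0,1]]'
python3 - <<'E'
from h import *
s=env.sense();print(s['ee_pos'])
c=shot('wrist','w5.png')
for th in ['bed','fixed_jaw','pad_face','grip_mid','trigger_face']:
    print(th,[(round(d['score'],2),np.round(d['xyz'],3).tolist(),proj(c,d['xyz'])[0].round().tolist()) for d in vision.mark_of('wrist',th)[:2]])
E
```

```text
t: 10.42
ee_pos: [0.6069, -0.0957, 0.1424]
ee_rot: [[0.979, -0.205, -0.0], [-0.205, -0.979, 0.0], [-0.0, -0.0, -1.0]]
contact_force: [0.7, 0.5, -1.6]
gripper_width: 0.0558
[ 0.60690187 -0.09567358  0.14239188]
bed [(0.63, [0.601, -0.102, 0.015], [269.0, 209.0])]
fixed_jaw []
pad_face [(0.85, [0.612, -0.053, 0.038], [269.0, 152.0])]
grip_mid []
trigger_face []
```

View pics/w5.png

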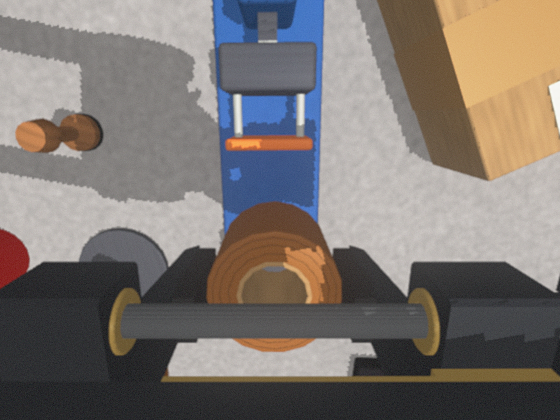

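```bash
python3 -m pendant '[[-0.13,-0.08,-0.9,0,0,0,1],[0,0,-0.9,0,0,0,1],[0,0,-0.7,0,0,0,1],[0,0,-0.5,0,0,0,1],[0,0,0,0,0,0,1]]'
python3 - <<'E'
from h import *
c=shot('wrist','w6.png')
E
```

```text
t: 11.35
ee_pos: [0.6018, -0.0992, 0.0667]
ee_rot: [[0.978, -0.207, 0.001], [-0.207, -0.978, -0.001], [0.002, 0.0, -1.0]]
contact_force: [-0.1, 0.3, -1.7]
gripper_width: 0.0558
```

View pics/w6.png

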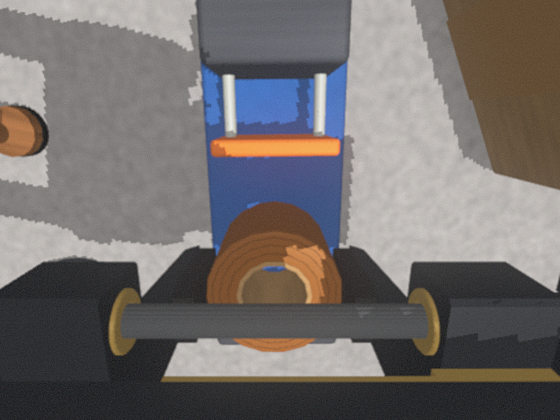

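```bash
python3 -m pendant '[[0.03,0.1,-0.5,0,0,0,1],[0.02,0,-0.5,0,0,0,1],[0,0,-0.1,0,0,0,1],[0,0,0,0,0,0,1]]'
```

```text
t: 11.9
ee_pos: [0.6047, -0.0969, 0.0394]
ee_rot: [[0.978, -0.207, 0.005], [-0.207, -0.978, -0.002], [0.005, 0.001, -1.0]]
contact_force: [-0.2, -0.4, -2.1]
gripper_width: 0.0561
```

```bash
python3 -m pendant '[[-0.04,0,-0.12,0,0.02,0,1],[0,0,-0.1,0,0,0,1],[0,0,0,0,0,0,1]]'
```

```text
t: 12.28
ee_pos: [0.6041, -0.0971, 0.0341]
ee_rot: [[0.978, -0.207, 0.002], [-0.207, -0.978, -0.002], [0.003, 0.002, -1.0]]
contact_force: [0.7, 0.9, -2.1]
gripper_width: 0.0555
```

```bash
python3 -m pendant '[[0,0,-0.08,0,0,0,1],[0,0,0,0,0,0,1]]'
```

```text
t: 12.52
ee_pos: [0.6046, -0.0973, 0.0329]
ee_rot: [[0.978, -0.207, 0.003], [-0.207, -0.978, -0.003], [0.004, 0.002, -1.0]]
contact_force: [1.1, 0.2, -1.5]
gripper_width: 0.056
```

```bash
python3 -m pendant '[[0,0,-0.04,0,0,0,1],[0,0,0,0,0,0,0],[0,0,0,0,0,0,-0.6],[0,0,0,0,0,0,-1],[0,0,0,0,0,0,-1]]'
python3 - <<'E'
from h import *
c=shot('wrist','w7.png')
E
```

```text
t: 13.15
ee_pos: [0.6052, -0.0975, 0.0328]
ee_rot: [[0.978, -0.207, 0.004], [-0.207, -0.978, -0.003], [0.005, 0.002, -1.0]]
contact_force: [-0.1, -0.3, -0.0]
gripper_width: 0.0836
```

View pics/w7.png

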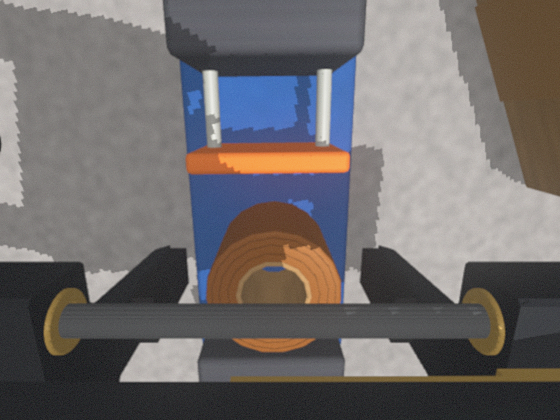

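```bash
python3 -m pendant '[[0,0,0.4,0,0,0,-1],[0,0,0.8,0,0,0,-1],[0,0,1,0,0,0,-1],[0,0,1,0,0,0,-1],[0,0,1,0,0,0,-1],[0,0,1,0,0,0,-1],[0,0,0.8,0,0,0,-1],[0,0,0,0,0,0,-1]]'
python3 - <<'E'
from h import *
s=env.sense();print(s['qpos'])
c=shot('wrist','w8.png')
for th in ['grip_mid','trigger_face','fixed_jaw','pad_face','roll_brown','clamp']:
    print(th,[(round(d['score'],2),np.round(d['xyz'],3).tolist(),proj(c,d['xyz'])[0].round().tolist()) for d in vision.mark_of('wrist',th)[:2]])
E
```

```text
t: 14.2
ee_pos: [0.6069, -0.098, 0.1989]
ee_rot: [[0.978, -0.207, 0.014], [-0.206, -0.978, -0.007], [0.015, 0.004, -1.0]]
contact_force: [0.2, 0.0, -0.2]
gripper_width: 0.088
[-20.17451594  16.84151881  88.97434475  -0.09191261  73.29926909
  -8.2287106 ]
grip_mid [(0.29, [0.779, -0.008, -0.004], [423.0, 58.0])]
trigger_face []
fixed_jaw [(0.89, [0.599, -0.132, 0.037], [271.0, 226.0])]
pad_face [(0.55, [0.611, -0.053, 0.038], [265.0, 143.0])]
roll_brown [(0.74, [0.343, -0.097, -0.004], [39.0, 230.0]), (0.66, [0.603, -0.098, 0.008], [268.0, 186.0])]
clamp [(0.94, [0.62, -0.012, -0.003], [266.0, 98.0])]
```

View pics/w8.png

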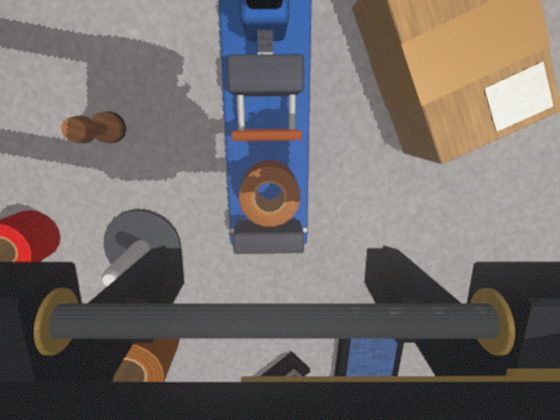

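```bash
python3 -m pendant '[[0.13,0.7,0,0.04,0.08,1,-1],[0.13,0.7,0,0,0,1,-1],[0.13,0.7,0,0,0,1,-1],[0.13,0.7,0,0,0,1,-1],[0.13,0.7,0,0,0,1,-1],[0.13,0.7,0,0,0,1,-1],[0.13,0.7,0,0,0,1,-1],[0.13,0.7,0,0,0,1,-1],[0.13,0.7,0,0,0,1,-1],[0,0,0,0,0,0,-1]]'
python3 - <<'E'
from h import *
s=env.sense();print(s['qpos'])
c=shot('wrist','w9.png')
for th in ['grip_mid','trigger_face','pad_face','roll_brown','clamp']:
    print(th,[(round(d['score'],2),np.round(d['xyz'],3).tolist(),proj(c,d['xyz'])[0].round().tolist()) for d in vision.mark_of('wrist',th)[:2]])
E
```

```text
t: 15.8
ee_pos: [0.6311, 0.065, 0.1851]
ee_rot: [[0.159, 0.987, -0.016], [0.987, -0.159, -0.013], [-0.015, -0.014, -1.0]]
contact_force: [-0.2, -0.0, -0.5]
gripper_width: 0.0882
[ -4.41339793  21.21268778  84.9625637   -0.84405803  74.68422102
 -85.04294254]
grip_mid [(0.6, [0.633, 0.056, 0.11], [264.0, 225.0])]
trigger_face [(0.97, [0.639, 0.091, 0.106], [313.0, 224.0])]
pad_face [(0.84, [0.614, -0.053, 0.036], [148.0, 198.0]), (0.58, [0.597, -0.133, 0.039], [59.0, 194.0])]
roll_brown [(0.73, [0.604, -0.094, 0.008], [118.0, 189.0])]
clamp [(0.87, [0.621, -0.01, -0.005], [205.0, 190.0])]
```

View pics/w9.png

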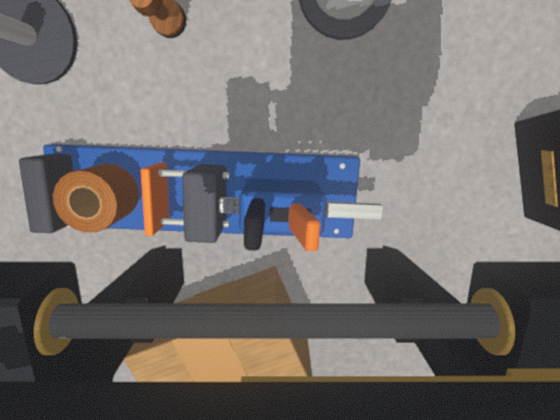

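```bash
python3 -m pendant '[[0.14,-0.34,0,0.075,-0.09,-0.23,-1],[0,0,-0.6,0,0,0,-1],[0,0,-0.6,0,0,0,-1],[0,0,0,0,0,0,-1]]'
```

```text
t: 16.6
ee_pos: [0.6346, 0.0525, 0.1531]
ee_rot: [[0.208, 0.978, 0.001], [0.978, -0.208, 0.001], [0.001, 0.0, -1.0]]
contact_force: [-0.6, 0.1, 0.3]
gripper_width: 0.088
```

```bash
python3 -m pendant '[[0,0.18,-0.6,0,0,0,-1],[0,0,-0.6,0,0,0,-1],[0,0,-0.6,0,0,0,-1],[0,0,-0.5,0,0,0,-1],[0,0,0,0,0,0,-1]]'
python3 - <<'E'
from h import *
c=shot('wrist','w10.png')
for th in ['grip_mid','trigger_face','pad_face']:
    print(th,[(round(d['score'],2),np.round(d['xyz'],3).tolist(),proj(c,d['xyz'])[0].round().tolist()) for d in vision.mark_of('wrist',th)[:2]])
E
```

```text
t: 17.23
ee_pos: [0.6337, 0.0581, 0.0903]
ee_rot: [[0.207, 0.978, -0.001], [0.978, -0.207, 0.001], [0.001, -0.002, -1.0]]
contact_force: [0.0, 0.5, 0.6]
gripper_width: 0.0878
grip_mid [(0.84, [0.636, 0.058, 0.113], [276.0, 293.0])]
trigger_face [(0.95, [0.641, 0.086, 0.106], [341.0, 282.0])]
pad_face [(0.64, [0.611, -0.052, 0.035], [101.0, 229.0]), (0.42, [0.781, -0.012, -0.006], [232.0, 382.0])]
```

View pics/w10.png

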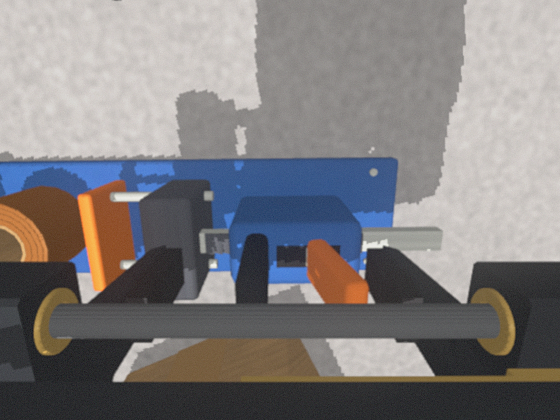

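```bash
python3 -m pendant '[[0,0,0,0,0,0,0],[0,0,0,0,0,0,0.36],[0,0,0,0,0,0,0.36],[0,0,0,0,0,0,0.36],[0,0,0,0,0,0,0.36]]' 20
python3 - <<'E'
from h import *
c=shot('wrist','w11.png')
E
```

```text
t: 18.05
ee_pos: [0.6371, 0.0599, 0.0959]
ee_rot: [[0.206, 0.978, 0.008], [0.978, -0.206, 0.004], [0.005, 0.007, -1.0]]
contact_force: [-0.7, 3.6, 3.2]
gripper_width: 0.0403
```

View pics/w11.png

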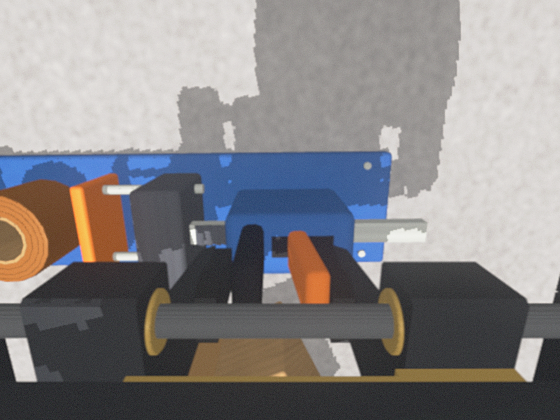

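```bash
python3 -m pendant '[[-0.1,-0.08,-0.15,0,0,0,0.36],[0,0,0,0,0,0,0.36],[0,0,0,0,0,0,0.36]]'
```

```text
t: 18.48
ee_pos: [0.6361, 0.0568, 0.0935]
ee_rot: [[0.206, 0.978, 0.011], [0.979, -0.206, 0.001], [0.004, 0.011, -1.0]]
contact_force: [-0.2, 3.5, 3.0]
gripper_width: 0.0283
```

```bash
python3 -m pendant '[[-0.05,0,-0.1,0.03,-0.06,0,0],[0,0,0,0,0,0,-0.6],[0,0,0,0,0,0,-0.6],[0,0,0,0,0,0,-0.6],[0,0,0,0,0,0,-0.6]]'
python3 - <<'E'
from h import *
c=shot('wrist','w12.png')
E
```

```text
t: 19.1
ee_pos: [0.6339, 0.0556, 0.0893]
ee_rot: [[0.206, 0.978, 0.02], [0.978, -0.206, 0.005], [0.009, 0.019, -1.0]]
contact_force: [1.3, 0.5, 0.1]
gripper_width: 0.0707
```

View pics/w12.png

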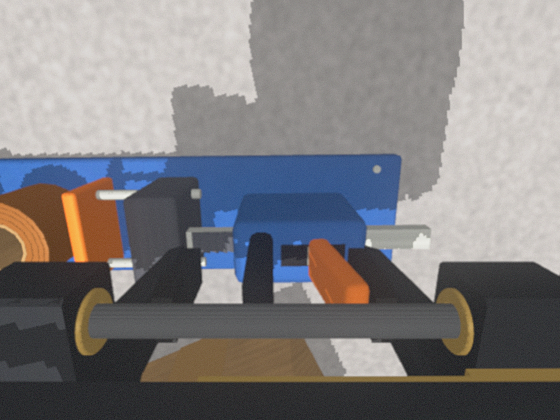

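```bash
python3 -m pendant '[[0.03,0.03,0.05,-0.03,0.115,0,0],[0,0,0,0,0,0,0.36],[0,0,-0.05,0,0,0,0.36],[-0.05,-0.05,-0.1,0,0,0,0.36],[-0.05,-0.05,-0.05,0,0,0,0.36],[0,0,0,0,0,0,0.36],[0,0,0,0,0,0,0.36]]' 20
```

```text
t: 20.02
ee_pos: [0.6352, 0.0568, 0.0883]
ee_rot: [[0.206, 0.979, 0.007], [0.979, -0.206, 0.004], [0.005, 0.006, -1.0]]
contact_force: [0.3, 3.9, 2.3]
gripper_width: 0.0284
```

```bash
python3 -m pendant '[[0,0,0.05,-0.02,0.04,0,0],[0,0,0,0,0,0,-0.6],[0,0,0,0,0,0,-0.6],[0,0,0,0,0,0,-0.6]]'
python3 - <<'E'
from h import *
c=shot('wrist','w13.png')
E
```

```text
t: 20.52
ee_pos: [0.6336, 0.0554, 0.0877]
ee_rot: [[0.206, 0.978, -0.005], [0.978, -0.206, -0.001], [-0.002, -0.004, -1.0]]
contact_force: [-0.2, 1.2, -0.1]
gripper_width: 0.0662
```

View pics/w13.png

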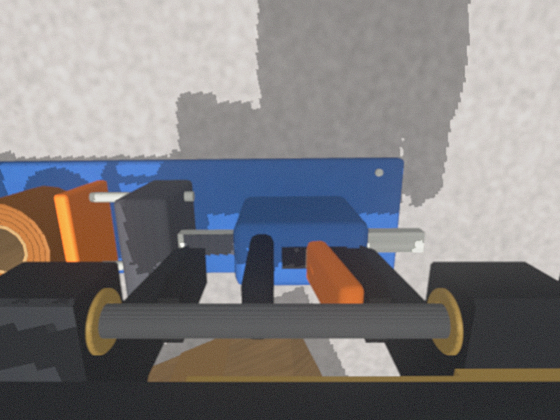

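```bash
cat >> h.py <<'E'
O=np.array([0.6217,-0.008]); A=np.radians(78.6); U=np.array([np.cos(A),np.sin(A)]); V=np.array([-np.sin(A),np.cos(A)])
def cx(c,uv,z):
    P=onz(c,uv,z)[:,:2]-O; return np.round(np.c_[P@U,P@V]*1000,1)
def big(c,f,x0,x1,y0,y1,k):
    cv2.imwrite('pics/'+f,cv2.resize(c['pixels'][y0:y1,x0:x1,::-1],None,fx=k,fy=k,interpolation=cv2.INTER_CUBIC))
E
python3 - <<'E'
from h import *
c=shot('wrist','w14.png'); big(c,'w14l.png',0,260,160,300,3)
print('bar end',cx(c,[(424,231)],.061),'pad top far-left',cx(c,[(60,192)],.06),'jaw top far L/R',cx(c,[(117,200),(192,182)],.072))
print('plate corner',cx(c,[(402,158)],.012), 'grip top',cx(c,[(247,236)],.128))
E
```

```text
bar end [[147.3   8.1]] pad top far-left [[-51.8  31.9]] jaw top far L/R [[-15.4  30.1]
 [ 23.4  39. ]]
plate corner [[150.2  42.8]] grip top [[55.2 30.5]]
```

View pics/w14l.png

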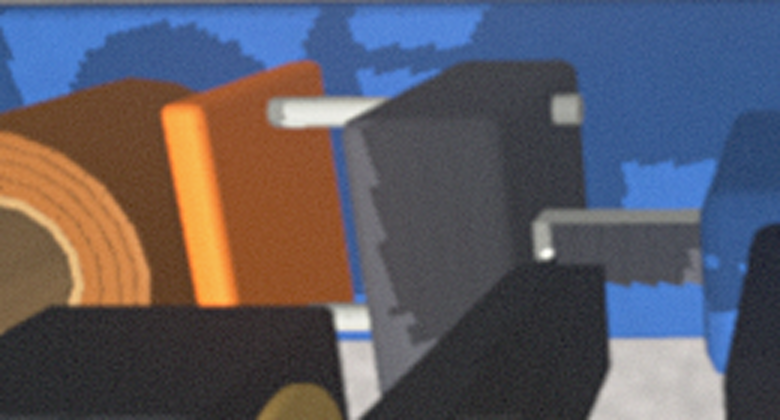

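```bash
python3 -m pendant '[[0,0.03,0.1,0,-0.02,0,-0.75],[0,0,0,0,0,0,-0.75],[0.03,0.03,0.05,0,0,0,0],[0,0,0,0,0,0,0.36],[0,0,-0.05,0,0,0,0.36],[-0.05,-0.05,-0.08,0,0,0,0.36],[-0.05,-0.05,-0.05,0,0,0,0.36],[0,0,0,0,0,0,0.36],[0,0,0,0,0,0,0.36]]' 20
```

```text
t: 21.75
ee_pos: [0.6346, 0.0569, 0.0902]
ee_rot: [[0.205, 0.979, 0.007], [0.979, -0.205, 0.002], [0.003, 0.006, -1.0]]
contact_force: [0.6, 3.4, 3.7]
gripper_width: 0.0278
```

```bash
python3 -m pendant '[[0,0,0.05,0,0,0,0],[0,0,0,0,0,0,-0.75],[0,0,0,0,0,0,-0.75],[0,0,0,0,0,0,-0.75]]'
python3 - <<'E'
from h import *
c=shot('wrist','w15.png'); big(c,'w15l.png',0,260,160,300,3)
E
```

```text
t: 22.25
ee_pos: [0.6331, 0.0551, 0.0895]
ee_rot: [[0.206, 0.979, 0.003], [0.979, -0.206, -0.0], [0.0, 0.003, -1.0]]
contact_force: [0.8, 1.5, -0.3]
gripper_width: 0.066
```

View pics/w15.png

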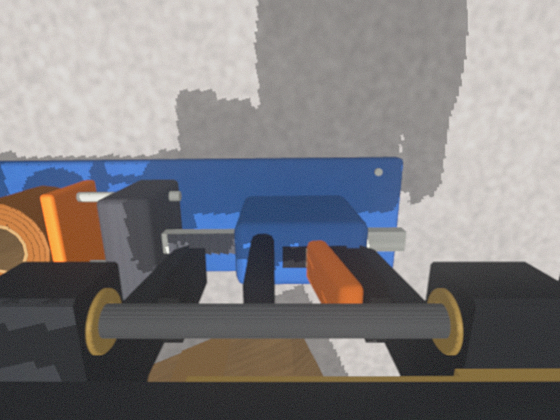

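View pics/w15l.png

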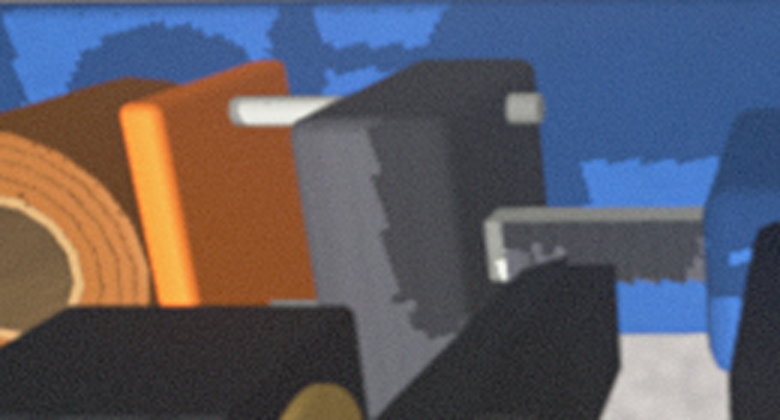

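```bash
python3 -m pendant '[[0,0.03,0.05,0,0,0,-0.75],[0.03,0.03,0.05,0,0,0,0],[0,0,0,0,0,0,0.36],[0,0,-0.05,0,0,0,0.36],[-0.05,-0.05,-0.08,0,0,0,0.36],[-0.05,-0.05,-0.05,0,0,0,0.36],[0,0,0,0,0,0,0.36],[0,0,0,0,0,0,0.36]]' 20
python3 - <<'E'
from h import *
c=shot('wrist','w16.png'); big(c,'w16l.png',0,260,160,300,3)
E
```

```text
t: 23.3
ee_pos: [0.6343, 0.0572, 0.0918]
ee_rot: [[0.205, 0.979, 0.011], [0.979, -0.205, 0.003], [0.005, 0.01, -1.0]]
contact_force: [-1.0, 2.1, 0.4]
gripper_width: 0.0281
```

View pics/w16l.png

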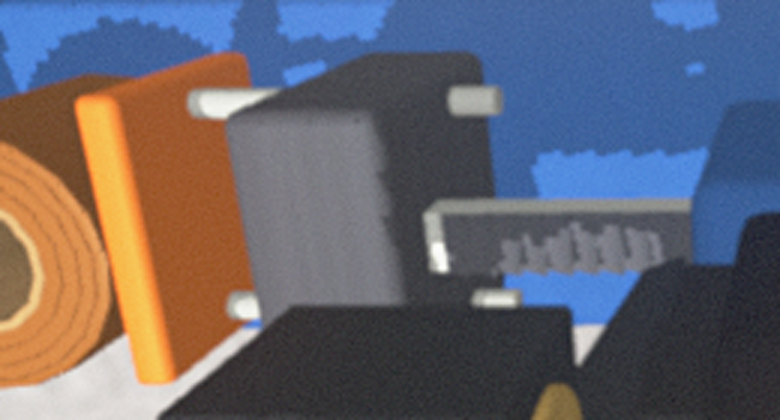

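```bash
cat >> h.py <<'E'
def rep(c,pad,jaw,bar=None):
    p=cx(c,[pad],.06)[0]; j=cx(c,[jaw],.072)[0]; print('pad',p,'jaw',j,'diff',j[0]-p[0],'bar',None if bar is None else cx(c,[bar],.061)[0])
E
python3 -m pendant '[[0,0,0.05,0,0,0,0],[0,0,0,0,0,0,-0.75],[0,0,0,0,0,0,-0.75],[0,0,0,0,0,0,-0.75]]'
python3 - <<'E'
from h import *
import pickle
c=shot('wrist','w17.png'); big(c,'w17l.png',0,260,160,300,3); pickle.dump(c,open('w17.pkl','wb'))
s=env.sense(); print(s['contact_force'])
rep(c,(122/3,160+105/3),(292/3,160+120/3),(404,231)) # w15 pixels, near-same pose
for n in ['scene','top']:
    k=shot(n,n+'17.png')
    if n=='scene': big(k,'s17l.png',190,330,160,300,5)
    else: big(k,'t17l.png',200,350,160,240,5)
    for th in ['pad_face','fixed_jaw','roll_brown']: print(n,th,[(round(d['score'],2),np.round(d['xyz'],3).tolist()) for d in vision.mark_of(n,th)[:4]])
E
```

```text
t: 23.85
ee_pos: [0.6339, 0.057, 0.0924]
ee_rot: [[0.205, 0.979, 0.009], [0.979, -0.205, 0.003], [0.005, 0.009, -1.0]]
contact_force: [0.1, 1.5, -0.4]
gripper_width: 0.0662
[-0.16211136  1.21625175 -0.05184837]
pad [-63.3  28.9] jaw [-25.7  28.8] diff 37.599999999999994 bar [140.3   6.1]
scene pad_face [(0.51, [0.609, -0.077, 0.033])]
scene fixed_jaw [(0.75, [0.598, -0.127, 0.029])]
scene roll_brown [(0.82, [0.344, -0.1, 0.002]), (0.67, [0.603, -0.112, 0.01])]
top pad_face [(0.42, [0.606, -0.076, 0.035])]
top fixed_jaw [(0.9, [0.595, -0.132, 0.038])]
top roll_brown [(0.85, [0.606, -0.107, 0.009]), (0.77, [0.425, -0.248, 0.0]), (0.55, [0.342, -0.098, -0.003])]
```

View pics/w17l.png

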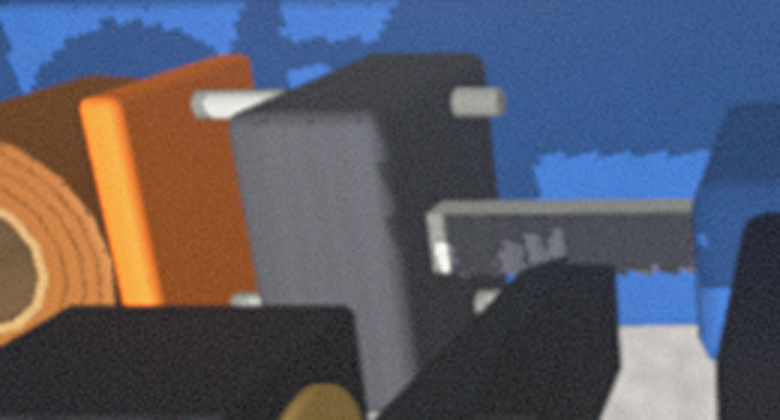

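View pics/s17l.png

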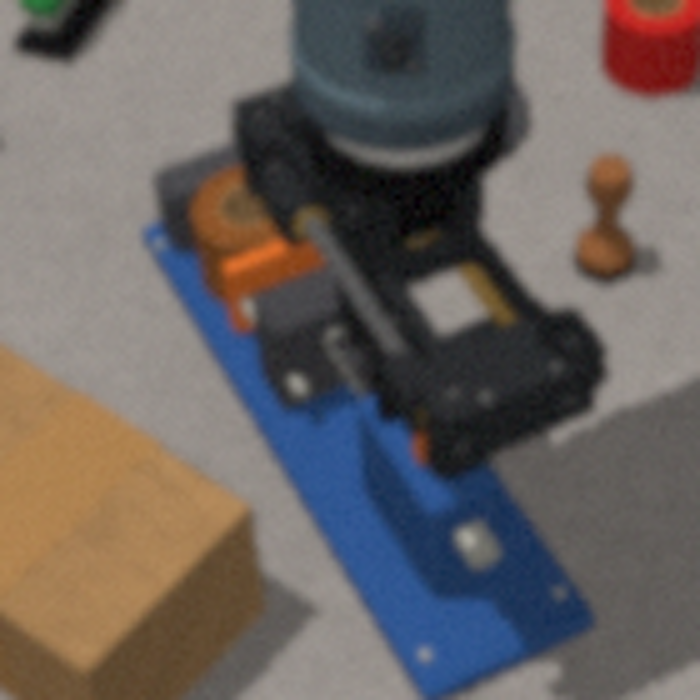

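View pics/t17l.png

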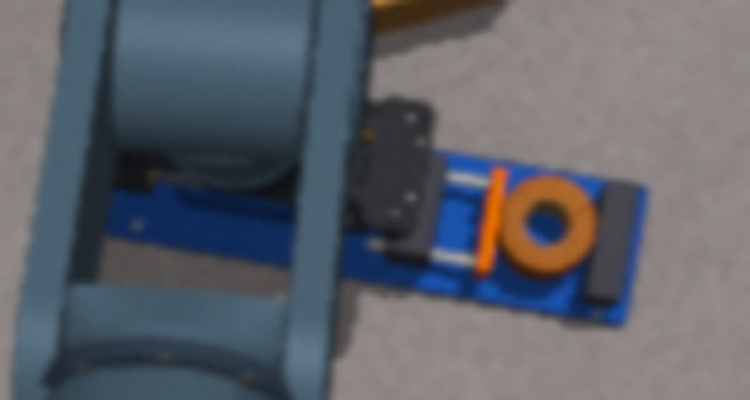

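```bash
python3 - <<'E'
from h import *
import pickle
c=pickle.load(open('w17.pkl','rb')); big(c,'w17r.png',300,460,180,300,4)
rep(c,(82/3,160+100/3),(232/3,160+118/3))
E
```

```text
pad [-70.5  30. ] jaw [-36.   29.3] diff 34.5 bar None
```

View pics/w17r.png

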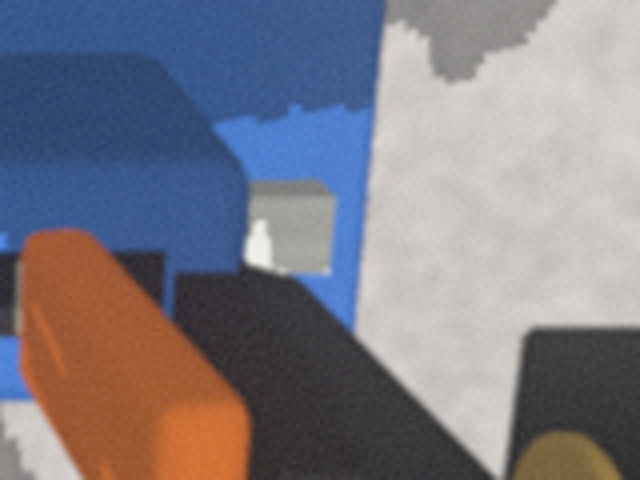

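```bash
python3 - <<'E'
from h import *
import pickle
c=pickle.load(open('w17.pkl','rb')); s=env.sense(); Rt=np.array(s['ee_rot']); p=np.array(s['ee_pos'])
M=np.array(c['R'])@Rt; m=np.array(c['R'])@p+np.array(c['t'])   # cam = M*tool+m
def at(pos,rot):
    rot=np.linalg.svd(np.array(rot)); rot=rot[0]@rot[2]; d=dict(c); d['R']=M@rot.T; d['t']=m-M@rot.T@np.array(pos); return d
c15=at([0.6331,0.0551,0.0895],[[0.206,0.979,0.003],[0.979,-0.206,0],[0,0.003,-1]])
c16=at([0.6343,0.0572,0.0918],[[0.205,0.979,0.011],[0.979,-0.205,0.003],[0.005,0.01,-1]])
c13=at([0.6336,0.0554,0.0877],[[0.206,0.978,-0.005],[0.978,-0.206,-0.001],[-0.002,-0.004,-1]])
print('w13/14');rep(c13,(165/3,160+103/3),(345/3,160+121/3),(424,231))
print('w15');rep(c15,(122/3,160+105/3),(292/3,160+121/3),(404,229))
print('w16');rep(c16,(78/3,160+98/3),(228/3,160+115/3))
print('w17');rep(c,(82/3,160+100/3),(232/3,160+118/3),(384,227))
E
```

```text
w13/14
pad [-54.6  30.8] jaw [-16.3  30. ] diff 38.3 bar [147.3   8.3]
w15
pad [-63.7  30.4] jaw [-26.5  30. ] diff 37.2 bar [136.6   9.2]
w16
pad [-70.2  30.3] jaw [-35.9  29.8] diff 34.300000000000004 bar None
w17
pad [-70.5  30. ] jaw [-36.   29.3] diff 34.5 bar [128.6   8.6]
```

The free pad-to-jaw distance measures 37.2–38.3 mm and is now 34.5 mm, so the pad is in about 3.4 mm with the roll seated. One full squeeze adds about 10 mm, which gives roughly 14 mm.

```bash
python3 -m pendant '[[0.03,0,0,-0.02,0.05,0,0],[0,0,0,0,0,0,0.2],[0,0,-0.05,0,0,0,0.25],[-0.03,-0.03,-0.05,0,0,0,0.3],[-0.03,-0.03,-0.05,0,0,0,0.36],[0,0,0,0,0,0,0.36],[0,0,0,0,0,0,0.36]]' 25
python3 - <<'E'
from h import *
import pickle
c=shot('wrist','w18.png'); big(c,'w18l.png',0,260,160,300,3); pickle.dump(c,open('w18.pkl','wb'))
E
```

```text
t: 25.18
ee_pos: [0.6354, 0.057, 0.0936]
ee_rot: [[0.203, 0.979, 0.004], [0.979, -0.203, -0.001], [0.0, 0.004, -1.0]]
contact_force: [-0.2, 2.4, 0.5]
gripper_width: 0.0281
```

View pics/w18l.png

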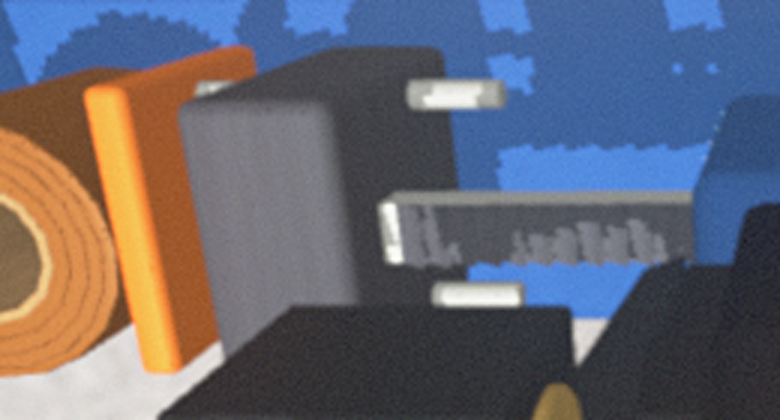

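```bash
python3 - <<'E'
from h import *
import pickle
c=pickle.load(open('w18.pkl','rb')); rep(c,(86/3,160+90/3),(181/3,160+105/3))
k=shot('top','top18.png'); big(k,'t18l.png',200,350,160,240,5)
E
```

```text
pad [-70.7  29.8] jaw [-45.5  29.6] diff 25.200000000000003 bar None
```

View pics/t18l.png

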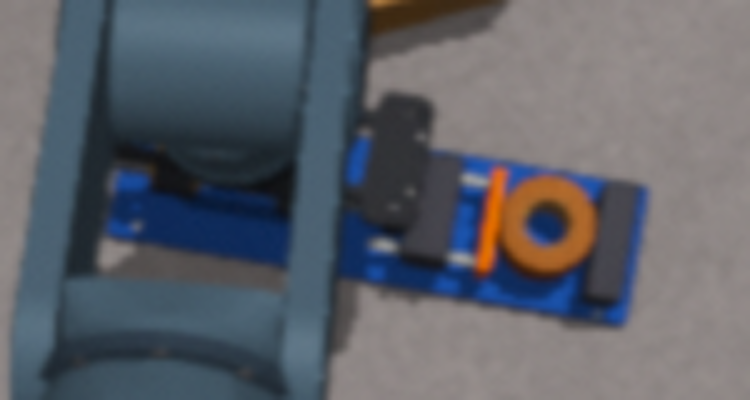

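```bash
python3 -m pendant '[[0,0,0,0,0,0,0.4],[0,0,0,0,0,0,0.4],[0,0,0,0,0,0,0.4]]' 25
python3 - <<'E'
from h import *
c=shot('wrist','w19.png'); big(c,'w19l.png',0,260,160,300,3)
for n in ['scene','top']:
    vision.read_camera(n)
    for th in ['stamp','carton','pen_cup','stapler','roll_white','roll_brown']: print(n,th,[(round(d['score'],2),np.round(d['xyz'],3).tolist()) for d in vision.mark_of(n,th)[:3]])
print(env.sense()['t'],env.sense()['gripper_width'])
E
```

```text
t: 25.65
ee_pos: [0.6354, 0.0567, 0.0936]
ee_rot: [[0.202, 0.979, 0.004], [0.979, -0.202, -0.001], [-0.001, 0.004, -1.0]]
contact_force: [-1.2, -2.3, 1.3]
gripper_width: 0.0275
scene stamp [(0.66, [0.46, -0.01, -0.002])]
scene carton [(0.74, [0.78, -0.012, -0.002])]
scene pen_cup [(0.87, [0.46, 0.396, 0.001]), (0.45, [0.452, -0.136, 0.004])]
scene stapler [(0.65, [0.537, -0.359, -0.001])]
scene roll_white [(0.76, [0.458, 0.146, 0.011]), (0.63, [0.637, 0.06, 0.109]), (0.46, [0.463, 0.149, -0.004])]
scene roll_brown [(0.57, [0.602, -0.112, 0.012]), (0.56, [0.344, -0.103, 0.002])]
top stamp [(0.66, [0.606, -0.076, 0.032]), (0.59, [0.596, -0.132, 0.04]), (0.44, [0.642, 0.356, 0.001])]
top carton [(0.78, [0.78, -0.013, 0.001])]
top pen_cup []
top stapler [(0.65, [0.537, -0.366, -0.001])]
top roll_white []
top roll_brown [(0.85, [0.606, -0.108, 0.014]), (0.61, [0.341, -0.095, -0.0]), (0.57, [0.421, -0.247, -0.004])]
26.4 0.027598004527298412
```

View pics/w19.png

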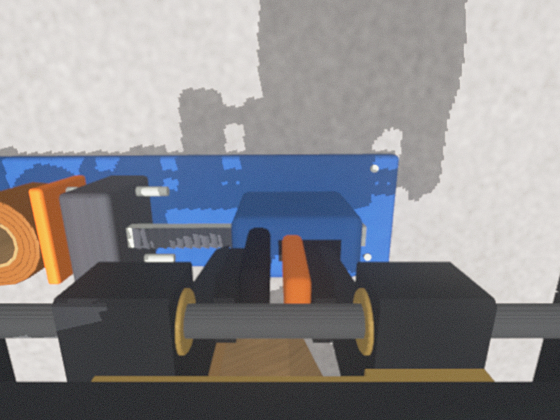

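The trigger (295,265) is held fully squeezed against the grip, and the pad (50,230) bears on the roll. The other things that were found have not moved. I'm handing in now.

```bash
python3 -c "
from plant import close_job,env
print(close_job()); print(env.sense()['gripper_width'])"
```

```text
the job is handed in; nothing more can be done
None
the job is handed in; nothing more can be done
```

The brown roll is clamped, and I handed the job in with the trigger still held fully squeezed, at about 26 s of the 67 s allowed.

- **What I did:** I gripped the brown roll on the spindle (not the larger brown one or the red one) and lifted it straight off. I set it flat on the bed about 6 mm from the fixed jaw and let go. Then I pumped the trigger four times, touching neither the jaw nor the pad, and held the fifth squeeze.
- **Clamping check:** The last pictures show the roll between the pad and the fixed jaw. The pad is in about 12.6 mm by image measurement, good to about 1 mm. That is slightly under the 14 mm half-way point and well short of crushing. I kept it there because another pump would first have let the jaw slip back.
- **Trigger:** The gripper opening stayed at about 28 mm, which is the fully squeezed position, with a 25 N grip.
- **Everything else on the counter:** The stamp, carton, stapler, pen cup, white roll, red roll and big brown roll were found where they started, within the networks' error. I did not check the ink pad and the dark box by name at the end.
- **What disagreed:** In the last top view the network missed the pen cup and the white roll and gave false hits for the stamp. The scene view found all three in place. The clamp model I fitted was off by up to 5 mm at the trigger end, so I measured the pad by its distance from the jaw instead.

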